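# Put away whatever was left on the cork mat

### The job

One of the three pieces of eyewear (the glasses case, the folded reading glasses or the magnifier) has been left on the round cork mat: gently lay that one, the way up it is lying now and front-to-back, in its own compartment of the half-open tilt-out bin (the raised outline above each compartment shows what belongs in it), then push the bin gently but fully shut. Leave the other two on their newspapers and do not disturb the other things on the table.

Things in the scene. Friction and masses are not known exactly. Their poses are not given: they have to be found in the camera images.
- mat: round cork mat, 150 mm across, 4 mm thick, fixed on the table; origin at the centre of its underside. The piece of eyewear lying centred on it (within 20 mm) is the one to put away. Mat and newspapers change places from start to start, and so do the three pieces
- news1: folded newspaper, flat, 130 mm in its x by 180 mm in its y, 4 mm thick, fixed; origin at the centre of its underside
- news2: a second folded newspaper, same size and origin
- case: hard dark grey glasses case, closed, a rounded box 150 mm long (its x), 60 mm wide (its y), 40 mm high (its z), about 0.12 kg; origin at the centre of its underside
- glasses: folded reading glasses, brown plastic, standing on the lower rims, 0.045 kg: 138 mm long (x), 38 high (z), 28 deep (y -14.5 to +14); +y side: lenses and bridge; -y side: folded arms at 21 to 33 mm height; origin at the centre of the underside. Pinch at mid-length across y at 21 to 32 mm height (28 mm wide)
- magnifier: steel magnifying glass lying flat, 0.15 kg: straight handle 20 mm wide and high, x -70 to +20 mm, then a round rim 68 mm across, 14 mm high, centred at x +53 mm (whole length x -70 to +87); origin on the underside below the handle near the balance point: pinch the handle there across y
- bin: beige tilt-out bin in the cabinet's middle cubby. Origin: middle of its hinge line, at its outer lower front edge, 30 mm above the table. x: front to back, y: along the hinge, z: up the front panel, vertical when shut (the stop). Starts tipped towards the robot 0.36 to 0.48 rad (limit 0.75). Friction (0.8 N m) holds it; its 0.5 kg pulls it shut, so over about 5 N on its floor swings it
- bin_top (a point): middle of the outer top edge of the bin's front panel (bin x 0, z 150 mm); push here to shut it. Panel 8 mm thick, 300 mm wide, 150 mm high; bin floor 6 mm thick, inside from bin x 8 to 183 mm; back wall 36 mm and side walls 35 mm high; two ridges 6 mm wide, 11 mm above the floor, at y -47 and +47 mm part it in three compartments, marked by raised outlines inside the panel
- board_edge (a point): middle of the lower front edge of the cabinet's fixed top board (18 mm thick), which hangs over the bin 130 mm behind and 220 mm above the hinge line, full width; upright partitions stand 166 mm either side of the bin's middle from there backwards. So things go in along the bin's own tilted z axis, from over the front panel
- slot_glasses (a point): centre of the floor of the glasses compartment, marked by two rings (bin x 95.5 mm, y +95 mm), turns with the bin and has its axes; compartment 175 mm long (x), 94 mm wide (y)
- slot_case (a point): centre of the floor of the case compartment, marked by a rectangle (bin x 95.5 mm, y 0), axes of the bin; 175 mm long, 88 mm wide
- slot_magnifier (a point): centre of the floor of the magnifier compartment, marked by a ring with a bar (bin x 95.5 mm, y -95 mm), axes of the bin; 175 mm long, 94 mm wide
- remote: bystander: black remote control 160 x 45 x 20 mm lying flat; origin at the centre of its underside
- cup: bystander: white tea cup 56 mm across, 50 mm high; origin at the centre of its underside
- pills: bystander: white pill jar 36 mm across, 70 mm high; origin at the centre of its underside
- tin: bystander: aluminium balm tin 44 mm across, 22 mm high; origin at the centre of its underside
- bowl: bystander: blue ceramic bowl 110 mm across, 45 mm high; origin at the centre of its underside
- jar: bystander: amber glass jar 70 mm across, 110 mm high; origin at the centre of its underside
Not all that is in view belongs to the job. Of the things shaped like the magnifier, the steel one is meant.

How it is judged (in metres and radians):
On the way:
1. the piece from the mat lies in its own compartment of the bin, and the other two are where they were (((x of case in the frame of slot_case between -0.03 and 0.03 m and y of case in the frame of slot_case between -0.025 and 0.025 m and z of case in the frame of slot_case between -0.006 and 0.012 m and angle between the x axis of case and the x axis of bin, either way round below 0.25 rad and angle between the z axis of case and the z axis of bin, either way round below 0.2 rad and distance of each of glasses, magnifier from where it was at the start of the episode below 0.02 m and horizontal distance between each of glasses, magnifier and mat above 0.12 m) or (x of glasses in the frame of slot_glasses between -0.03 and 0.03 m and y of glasses in the frame of slot_glasses between -0.035 and 0.035 m and z of glasses in the frame of slot_glasses between -0.006 and 0.012 m and angle between the x axis of glasses and the x axis of bin, either way round below 0.25 rad and angle between the z axis of glasses and the z axis of bin, either way round below 0.2 rad and distance of each of case, magnifier from where it was at the start of the episode below 0.02 m and horizontal distance between each of case, magnifier and mat above 0.12 m) or (x of magnifier in the frame of slot_magnifier between -0.03 and 0.03 m and y of magnifier in the frame of slot_magnifier between -0.035 and 0.035 m and z of magnifier in the frame of slot_magnifier between -0.006 and 0.012 m and angle between the x axis of magnifier and the x axis of bin, either way round below 0.25 rad and angle between the z axis of magnifier and the z axis of bin, either way round below 0.2 rad and distance of each of case, glasses from where it was at the start of the episode below 0.02 m and horizontal distance between each of case, glasses and mat above 0.12 m))), for 0.2 s.
At the end, for the whole second after the job is handed in: Bin shut within 0.05 rad and still; the piece from the mat at rest on its own compartment's floor (within 30 mm of its centre front to back, 35 mm sideways, case 25), lengthwise within 0.25 rad, same way up; the other two moved under 20 mm and clear of the mat (angle between bin's own z axis and vertical below 0.05 rad and angular speed of bin below 0.05 rad/s and ((x of case in the frame of slot_case between -0.03 and 0.03 m and y of case in the frame of slot_case between -0.025 and 0.025 m and z of case in the frame of slot_case between -0.006 and 0.012 m and angle between the x axis of case and the x axis of bin, either way round below 0.25 rad and angle between the z axis of case and the z axis of bin, either way round below 0.2 rad and distance of each of glasses, magnifier from where it was at the start of the episode below 0.02 m and horizontal distance between each of glasses, magnifier and mat above 0.12 m and linear speed of case below 0.02 m/s) or (x of glasses in the frame of slot_glasses between -0.03 and 0.03 m and y of glasses in the frame of slot_glasses between -0.035 and 0.035 m and z of glasses in the frame of slot_glasses between -0.006 and 0.012 m and angle between the x axis of glasses and the x axis of bin, either way round below 0.25 rad and angle between the z axis of glasses and the z axis of bin, either way round below 0.2 rad and distance of each of case, magnifier from where it was at the start of the episode below 0.02 m and horizontal distance between each of case, magnifier and mat above 0.12 m and linear speed of glasses below 0.02 m/s) or (x of magnifier in the frame of slot_magnifier between -0.03 and 0.03 m and y of magnifier in the frame of slot_magnifier between -0.035 and 0.035 m and z of magnifier in the frame of slot_magnifier between -0.006 and 0.012 m and angle between the x axis of magnifier and the x axis of bin, either way round below 0.25 rad and angle between the z axis of magnifier and the z axis of bin, either way round below 0.2 rad and distance of each of case, glasses from where it was at the start of the episode below 0.02 m and horizontal distance between each of case, glasses and mat above 0.12 m and linear speed of magnifier below 0.02 m/s))); the robot touches nothing.
It fails at once if the bin is rammed: the fingers press on it with more than 40 N (contact force between the fingers and bin above 40 N).
It fails at once if the piece is dropped or pressed hard into the bin (over 25 N between them) (contact force between any of case, glasses, magnifier and bin above 25 N).
It fails at once if a bystander is disturbed: moved more than 40 mm (distance of any of remote, cup, pills, tin, bowl, jar from where it was at the start of the episode above 0.04 m).
It also fails if it takes over 58 s, if anything falls off the work surface, if the arm or the gripper's body presses on something with over 40 N, if the wrist force passes 120 N, or if a joint passes its speed limit or range.

### The arm

A 6-joint arm with a two-finger parallel gripper is mounted at the origin on the work surface. World frame = base frame: x ahead of the robot, y to its left, z up, the work surface at z = 0. Lengths are in mm, angles in rad, forces in N, time in s.
With the tool pointing down it reaches from about 350 to 875 mm from the base axis. Payload 4.2 kg.
Tool frame: the origin (TCP) lies at the very end of the fingers, on their centre line; the grasp point (between the pads) lies 19 mm behind it; z points along the fingers, y is the line along which they close (so a half turn about z gives the same grasp; the last joint's range is limited). The gripper opens to 85 mm and grips with 20 to 120 N. Pads are 22 mm wide; open, the fingers measure 114 mm over their backs; the gripper's body (76 mm by 85 mm) begins 54 mm behind the grasp point. The pads swing forward as they close: fully open they stand 13 mm farther back than shut.
Start: joints at [-1.009, 0.385, 0.008, 0, -1.194, -0.259], TCP at [186.387, -596.539, 231.312] pointing down, gripper open.
Joint ranges: [-3.14, 3.14], [-1.21, 2.06], [-1.07, 1.41], [-3.16, 2.05], [-2.99, -0.16], [-3.1, 3.1]. Speed limits (rad/s): [2.79, 2.79, 3.14, 3.14, 3.14, 3.14].

### API

Orientations are given as a unit quaternion [x, y, z, w].
In Python, from bench import monitor, get_image, camera_info, job_done gives the robot as it stands.
- The arm moves only by the tool send_rows, never from a script. Its argument "series" is a list of rows, each a list of 3 entries, a list of its own where there are three numbers: the shift along the tool's x, y, z in mm, then the turn, a rotation vector about the tool's x, y, z in rad, then the finger opening in mm, from 0 to 85.4. A call has 1 to 8 rows; each row shifts and turns the commanded pose from where the row before left it, along the tool's axes as they then stand; what a row does not reach is not made up. A row lasts 1/10 s, in which the tool goes at most 50 mm and 8.59 degrees, less where a joint would pass 70% of its speed; a pose out of reach is approached as far as the arm can. A call with a gripper value outside its range is refused whole. The fingers move at their own pace and stop on an object; the grip force is fixed at half the most. Time passes only in rows, so rows that do not move let the fingers close. It gives the time, the measured TCP pose, the force, the opening and the grip force at its end, in the units of the state.
- monitor.read_state(): the state, without advancing time (a new reading comes with each control period).
- get_image(name): name is "scene" or "top" or "wrist"; returns the picture (400x640x3 uint8, red, green, blue); there is no depth.
- camera_info(name): a dict with "intrinsics" (3x3 intrinsics, pixels), "dist_coeffs" ([k1, k2, p1, p2, k3] as OpenCV has them; the pictures are not rectified), "R" (3x3) and "t" (3): a world point X has camera coordinates R X + t. Camera axes: x right, y down, z forward; pixel columns grow to the right and rows downward; lengths in mm; the calibration is good to about 2 mm. A picture is of the moment at which its call begins: read the wrist's pose just before it. camera_info takes no time and is no camera call; for the wrist camera it gives the pose at the moment of the call.
- job_done(): hands the job in; it is judged then, once.
The state is a dict: "clock": time; "joints": joint angles; "joint_vel": joint speeds; "joint_efforts": joint torques, N m; "position": TCP position; "ee_rot": TCP orientation; "contact_force": force on the tool from outside, world axes, zero at the start; "wrist_torque": the same for the moment, N m; "gripper_width": finger opening in mm; "grasp_force": force on a finger pad.
Only numpy, scipy, OpenCV 4.12 (cv2) and the standard library are available. Lean on these libraries where they do the work, as an engineer would, in place of code of your own. Each camera call takes 0.05 s, during which the arm holds its last target. There are 200 camera calls.

## Working session

There is one attempt and no reset: what is moved stays moved. The work goes in short steps, Python scripts to look and compute and a tool call to move; the robot and the scene stay as the last step left them, time stands still between calls to the robot, and variables do not carry over. Pictures are saved under pics/ and viewed, at most 10 in all, crops included, and the job is handed in when it is done.

Besides the shell and the picture viewer there is one more tool, called after "Emit:" as name(argument=value, ...) on one line, values as JSON. send_rows: Moves the arm, as the interface text tells. Its arguments: {"type":"object","properties":{"series":{"type":"array"}},"required":["series"]}

```bash
mkdir -p pics; ls; python3 - <<'E'
from bench import monitor, get_image, camera_info
import cv2, numpy as np
np.set_printoptions(precision=4,suppress=True)
for n in ["scene","top"]:
    im=get_image(n); cv2.imwrite(f"pics/{n}0.png",cv2.cvtColor(im,cv2.COLOR_RGB2BGR))
    c=camera_info(n); print(n,c["intrinsics"],c["dist_coeffs"],c["R"],c["t"])
s=monitor.read_state(); print(s)
E
```

```text
pics
scene [[387.7319   0.     321.2462]
 [  0.     387.7319 200.964 ]
 [  0.       0.       1.    ]] [-0.039  0.     0.     0.     0.   ] [[ 0.9069  0.4212 -0.0146]
 [ 0.3103 -0.6908 -0.6531]
 [-0.2851  0.5878 -0.7571]] [-443.1714  -41.4482 1390.5337]
top [[453.7108   0.     323.0699]
 [  0.     453.7108 209.1567]
 [  0.       0.       1.    ]] [-0.0112  0.      0.      0.      0.    ] [[ 0.0263 -0.9997 -0.    ]
 [-0.9935 -0.0261 -0.1108]
 [ 0.1108  0.0029 -0.9938]] [ -19.2203  490.4794 1596.9074]
{'clock': 0.1, 'joints': array([-1.0094,  0.3855,  0.0068, -0.0004, -1.194 , -0.2586]), 'joint_vel': array([ 0.0003, -0.0011,  0.002 ,  0.0015, -0.0003,  0.0002]), 'joint_efforts': array([ -0.0005, -39.3319,  18.8929,   4.1979,  -0.0026,   0.    ]), 'position': array([ 186.2261, -596.077 ,  230.3563]), 'ee_rot': array([-0.1507,  0.9886,  0.0009, -0.0002]), 'contact_force': array([ 0.41  , -0.6257,  0.8763]), 'wrist_torque': array([-0.0123,  0.0194,  0.0002]), 'grasp_force': 0.0, 'gripper_width': 85.76216819318854}
```

View pics/scene0.png

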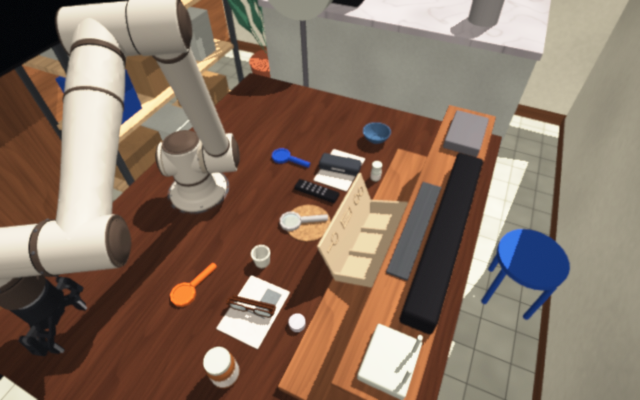

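View pics/top0.png

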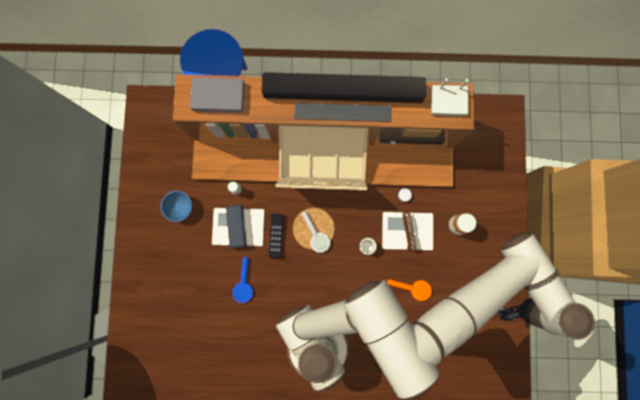

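The magnifier is the piece on the mat: in top its rim is at about (319,243) and its handle end at about (306,213). In scene its rim is at about (290,222). The bin's panel top edge runs from about (277,188) to (367,188) in top. The case and the glasses are on newspapers. I'll zoom in for finer measurements.

```bash
python3 - <<'E'
import cv2, numpy as np
def crop(n,x0,y0,w,h,k):
    im=cv2.imread(f"pics/{n}0.png")[y0:y0+h,x0:x0+w]
    im=cv2.resize(im,None,fx=k,fy=k,interpolation=cv2.INTER_CUBIC)
    for i in range(0,w,10):
        cv2.line(im,(i*k,0),(i*k,6 if (x0+i)%50 else 14),(0,255,0),1)
        if (x0+i)%20==0: cv2.putText(im,str(x0+i),(i*k,24),0,.4,(0,255,0),1)
    for j in range(0,h,10):
        cv2.line(im,(0,j*k),(6 ,j*k),(0,255,0),1)
        if (y0+j)%20==0: cv2.putText(im,str(y0+j),(8,j*k+4),0,.4,(0,255,0),1)
    return im
a=crop("top",270,120,100,140,4); b=crop("scene",270,170,140,120,3)
b=crop("scene",270,165,80,85,5) if 0 else crop("scene",270,165,100,140,4)
cv2.imwrite("pics/z0.png",np.hstack([a,b]))
E
```

```text
(no output)
```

View pics/z0.png

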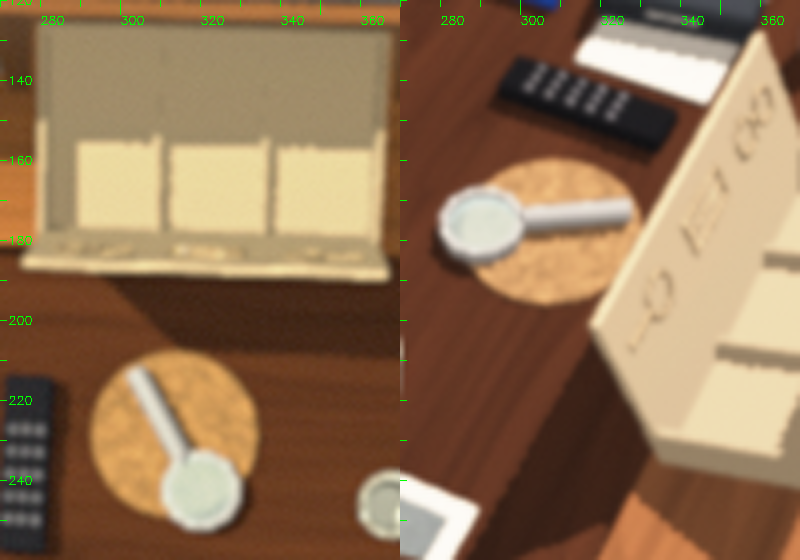

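Crop (left top, right scene). Magnifier: rim centre top (320,242) / scene (290.5,220.5), handle end top (303,213) / scene (327,217). The panel's top-edge ends are top (272,187)/(364,190) and scene (359,174)/(318,246). The ring with a bar is at the near (−y) end, which is the right side in top.

```bash
cat > h.py <<'E'
import cv2, numpy as np
from scipy.spatial.transform import Rotation as Ro
from bench import monitor, get_image, camera_info
np.set_printoptions(precision=4,suppress=True)
def ray(c,px):
    K,d,R,t=[np.asarray(c[k],float) for k in("intrinsics","dist_coeffs","R","t")]
    n=cv2.undistortPoints(np.array([[px]],float),K,d)[0,0]
    v=R.T@np.r_[n,1]; return -R.T@t, v/np.linalg.norm(v)
def tri(obs):
    A=np.zeros((3,3));b=np.zeros(3);L=[]
    for c,p in obs:
        o,v=ray(c,p);P=np.eye(3)-np.outer(v,v);A+=P;b+=P@o;L.append((P,o))
    X=np.linalg.solve(A,b); return X,[np.linalg.norm(P@(X-o)) for P,o in L]
def atz(c,p,z):
    o,v=ray(c,p); return o+v*(z-o[2])/v[2]
def proj(c,X):
    R=np.asarray(c["R"],float);r=cv2.Rodrigues(R)[0]
    return cv2.projectPoints(np.atleast_2d(np.asarray(X,float)),r,np.asarray(c["t"],float),np.asarray(c["intrinsics"],float),np.asarray(c["dist_coeffs"],float))[0][:,0]
E
python3 - <<'E'
from h import *
T=camera_info("top");S=camera_info("scene")
for n,a,b in [("rim",(320,242),(290.5,220.5)),("hend",(303,213),(327,217)),("pR(-y)",(364,190),(318,246)),("pL(+y)",(272,187),(359,174)),("matctr",(312,229),(309,222))]:
    print(n,*tri([(T,a),(S,b)]))
for n,p,z in [("rim",(320,242),18),("hend",(303,213),24),("jcup",(367.5,246),50)]: print(n,atz(T,p,z))
print(atz(S,(290.5,220.5),18),atz(S,(327,217),24))
E
```

```text
rim [374.8229   2.3828  13.337 ] [np.float64(1.32597748700788), np.float64(1.325977487007901)]
hend [477.7215  66.4674  11.5131] [np.float64(1.1991879964470156), np.float64(1.199187996447074)]
pR(-y) [ 544.7293 -139.3891  158.4679] [np.float64(1.5549014184692884), np.float64(1.5549014184693648)]
pL(+y) [546.0205 164.5985 151.6741] [np.float64(0.5750393888437363), np.float64(0.5750393888435287)]
matctr [423.8439  34.0896  -6.6734] [np.float64(3.4968896777788254), np.float64(3.496889677778736)]
rim [373.5678   1.5687  18.    ]
hend [475.4341  65.229   24.    ]
jcup [ 362.7256 -165.1681   50.    ]
[377.8935   0.1205  18.    ] [482.8019  58.2042  24.    ]
```

Triangulation puts the magnifier's rim at about (375,2) and its tail at (478,66). They are 121 mm apart against 123 expected, so the length agrees. The origin is then about (420,30) with yaw about −148°. The bin's top edge is at x≈545, mid y≈12.6 and has no yaw. Next I'll move over the mat for finer wrist views.

Emit:
send_rows(series=[[[-28,36,-6],[0,0,0],85],[[-28,36,-6],[0,0,0],85],[[-28,36,-6],[0,0,0],85],[[-28,36,-6],[0,0,0],85],[[-28,36,-6],[0,0,0],85],[[-28,36,-6],[0,0,0],85],[[-28,36,-6],[0,0,0],85],[[-28,36,-6],[0,0,0],85]])

```text
clock: 0.9
position: [314.2, -253.1, 279.4]
ee_rot: [-0.151, 0.989, 0.0, 0.0]
contact_force: [0.9, -1.0, 0.2]
gripper_width: 85.2
grasp_force: 0.0
```

Emit:
send_rows(series=[[[-28,36,-6],[0,0,0],85],[[-28,36,-6],[0,0,0],85],[[-28,36,-6],[0,0,0],85],[[-28,36,-6],[0,0,0],85],[[-28,36,-6],[0,0,0],85],[[-28,36,-6],[0,0,0],85],[[0,0,0],[0,0,0],85],[[0,0,0],[0,0,0],85]])

```text
clock: 1.7
position: [410.1, 2.3, 314.8]
ee_rot: [-0.152, 0.988, -0.0, -0.001]
contact_force: [0.3, -0.3, 0.3]
gripper_width: 85.2
grasp_force: 0.0
```

```bash
cat >> h.py <<'E'
import pickle
def snap(name,cam="wrist"):
    c=camera_info(cam); im=get_image(cam)
    cv2.imwrite(f"pics/{name}.png",cv2.cvtColor(im,cv2.COLOR_RGB2BGR)); pickle.dump(c,open(f"pics/{name}.pkl","wb")); return c
def load(name): return pickle.load(open(f"pics/{name}.pkl","rb"))
E
python3 - <<'E'
from h import *
s=monitor.read_state(); print(s["position"],Ro.from_quat(s["ee_rot"]).as_matrix(),s["joints"],s["clock"])
c=snap("w1"); print(c["intrinsics"],c["dist_coeffs"],c["R"],-np.asarray(c["R"]).T@c["t"])
E
```

```text
[410.0584   2.3008 314.8113] [[-0.9538 -0.3005 -0.0014]
 [-0.3005  0.9538 -0.0002]
 [ 0.0014  0.0002 -1.    ]] [ 0.4056 -0.0504 -0.3197 -0.0004 -1.3029 -1.6711] 1.7
[[315.9564   0.     322.613 ]
 [  0.     315.9564 197.666 ]
 [  0.       0.       1.    ]] [-0.0597  0.      0.      0.      0.    ] [[-0.3003  0.9538  0.0007]
 [ 0.9093  0.2861  0.3021]
 [ 0.2879  0.0913 -0.9533]] [335.6558 -21.9387 456.4258]
```

View pics/w1.png

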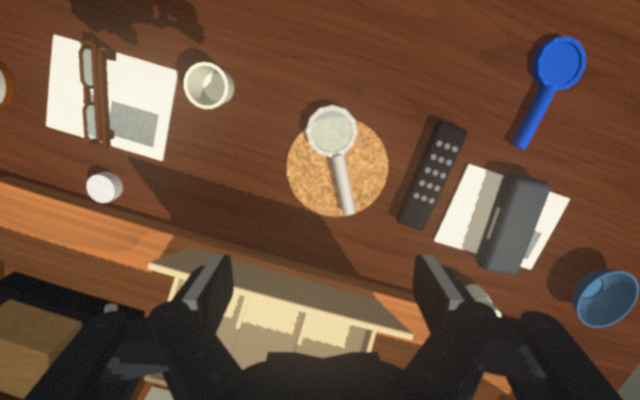

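w1: magnifier rim centre at about (331,131), handle tail at about (349,212). The bin panel's top edge runs (150,266) to (411,337), partly behind the fingers. I'll take a second view of the magnifier, then two of the bin.

Emit:
send_rows(series=[[[-3,-36,-7],[0,0,0],85],[[-3,-36,-7],[0,0,0],85],[[-3,-36,-7],[0,0,0],85],[[0,0,0],[0,0,0],85],[[0,0,0],[0,0,0],85]])

```text
clock: 2.25
position: [450.2, -100.7, 335.8]
ee_rot: [-0.149, 0.989, 0.0, -0.001]
contact_force: [-1.0, 0.2, 0.3]
gripper_width: 85.0
grasp_force: 0.0
```

```bash
python3 -c "
from h import *
snap('w2')"
```

Emit:
send_rows(series=[[[-39,-2,-6],[0,0,0],85],[[-39,-2,-6],[0,0,0],85],[[-39,-2,-6],[0,0,0],85],[[-39,-2,-6],[0,0,0],85],[[0,0,0],[0,0,0],85],[[0,0,0],[0,0,0],85]])

```text
clock: 2.9
position: [602.1, -59.2, 359.1]
ee_rot: [-0.151, 0.988, 0.0, -0.001]
contact_force: [0.3, 0.6, 0.3]
gripper_width: 84.9
grasp_force: 0.0
```

```bash
python3 -c "
from h import *
snap('w3')"
```

Emit:
send_rows(series=[[[-12,38,0],[0,0,0],85],[[-12,38,0],[0,0,0],85],[[-12,38,0],[0,0,0],85],[[0,0,0],[0,0,0],85],[[0,0,0],[0,0,0],85]])

```text
clock: 3.45
position: [601.4, 59.9, 361.1]
ee_rot: [-0.152, 0.988, 0.0, 0.0]
contact_force: [-1.1, -0.5, -0.1]
gripper_width: 85.1
grasp_force: 0.0
```

```bash
python3 - <<'E'
from h import *
snap('w4'); print(monitor.read_state()["position"])
def crop(n,x0,y0,w,h,k):
    im=cv2.imread(f"pics/{n}.png")[y0:y0+h,x0:x0+w]
    im=cv2.resize(im,None,fx=k,fy=k,interpolation=cv2.INTER_CUBIC)
    for i in range(0,w,20):
        cv2.line(im,(i*k,0),(i*k,6),(0,255,0),1); cv2.putText(im,str(x0+i),(i*k,18),0,.35,(0,255,0),1)
    for j in range(0,h,20):
        cv2.line(im,(0,j*k),(6,j*k),(0,255,0),1); cv2.putText(im,str(y0+j),(8,j*k+4),0,.35,(0,255,0),1)
    return im
a=crop("w1",270,90,140,140,2); b=crop("w2",0,0,640,400,1)
im=np.hstack([cv2.resize(b,(480,300)),np.zeros((300,320,3),np.uint8)]); im[:280,500:780]=a
d=np.hstack([cv2.resize(crop(n,0,0,640,400,1),(400,250)) for n in("w3","w4")])
cv2.imwrite("pics/z1.png",np.vstack([im,d]))
E
```

```text
[601.626   59.1603 361.1469]
```

View pics/z1.png

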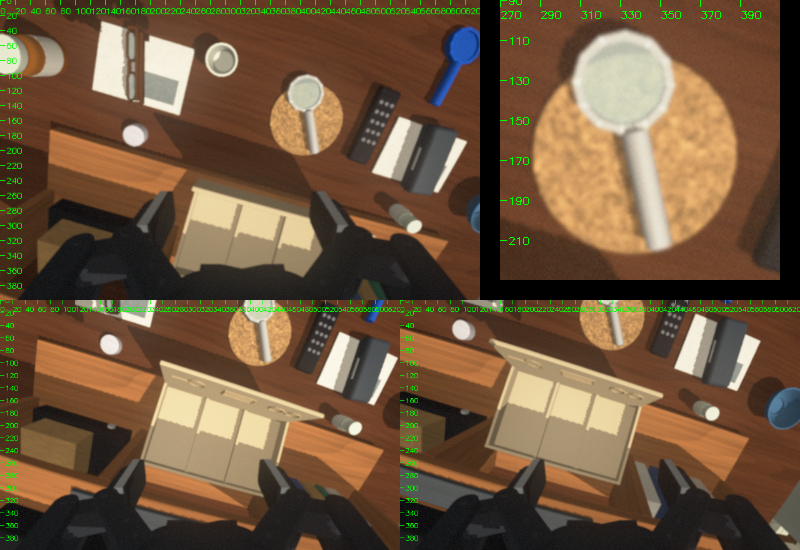

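z1: both bin views (w3, w4) show the whole bin clear of the fingers, and w2 shows the magnifier near rim (407,124), tail (420,204). I'll enlarge the bin views to read its corners.

```bash
python3 - <<'E'
import cv2, numpy as np
def crop(n,x0,y0,w,h,k):
    im=cv2.imread(f"pics/{n}.png")[y0:y0+h,x0:x0+w]
    im=cv2.resize(im,None,fx=k,fy=k,interpolation=cv2.INTER_CUBIC)
    for i in range(0,w,10):
        cv2.line(im,(int(i*k),0),(int(i*k),6),(0,255,0),1)
        if i%20==0: cv2.putText(im,str(x0+i),(int(i*k),18),0,.35,(0,255,0),1)
    for j in range(0,h,10):
        cv2.line(im,(0,int(j*k)),(6,int(j*k)),(0,255,0),1)
        if j%20==0: cv2.putText(im,str(y0+j),(8,int(j*k)+4),0,.35,(0,255,0),1)
    return im
a=crop("w3",220,90,310,235,2.5)
b=crop("w2",370,90,70,130,3)
cv2.imwrite("pics/z2.png",a)
a=crop("w4",130,50,310,250,2.4); a[:,:][0:312,560:744]=cv2.resize(b,(184,312)) if 0 else a[0:312,560:744]
c=np.zeros((600,800,3),np.uint8); c[:,:744]=a; c[0:390,590:800]=b
cv2.imwrite("pics/z3.png",c)
E
```

```text
(no output)
```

View pics/z2.png

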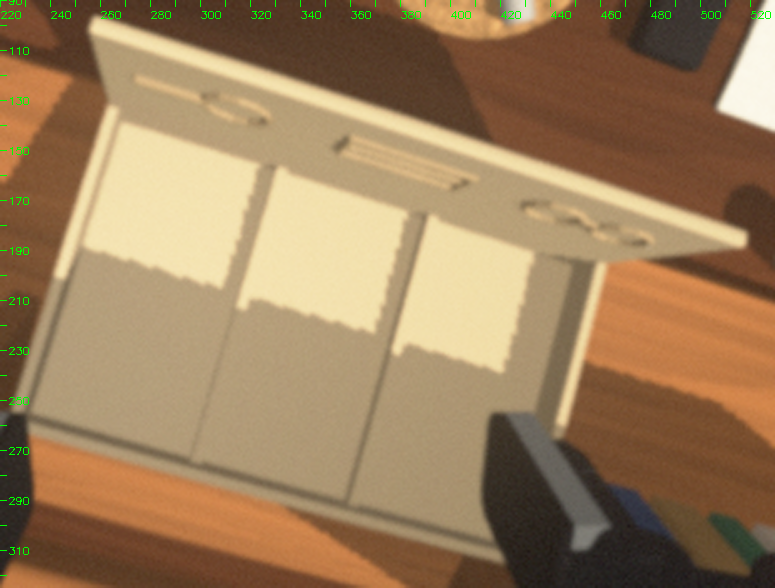

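View pics/z3.png

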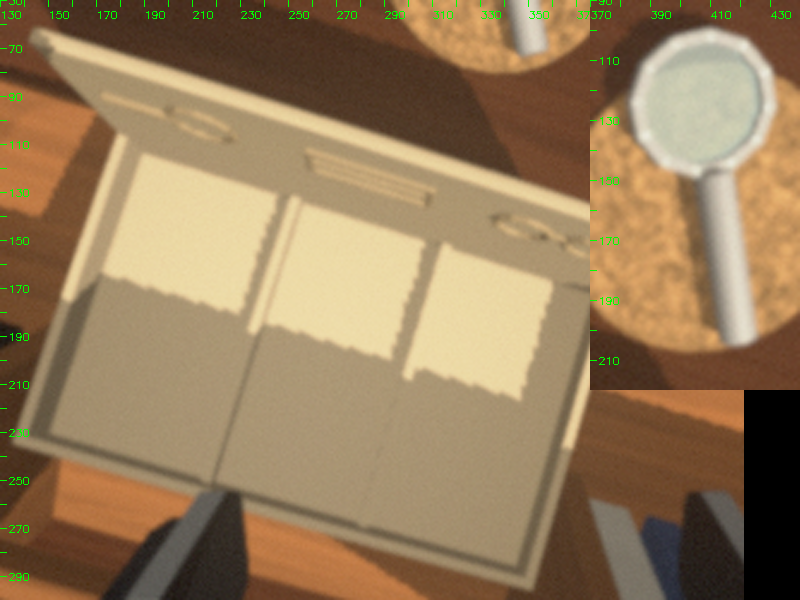

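z2/z3 readings. Panel top outer −y corner: w3 (258,97), w4 (146,62). +y corner: w3 (519,184). Back −y corner: w3 (226,255), w4 (135,233). Ridge fronts: w3 (326,157)/(386,175), w4 (252,132)/(312,151). Magnifier rim: w1 (332,131), w2 (408,124). Tail: w1 (349,213), w2 (420,204). Next I'll fit the bin pose and the magnifier from these.

```bash
cat > fit.py <<'E'
from h import *
from scipy.optimize import least_squares
w=[None]+[load(f"w{i}") for i in (1,2,3,4)]
T=camera_info("top");S=camera_info("scene")
for n,a,b in [("rim",(332,131),(408,124)),("tail",(349.2,213),(420,204.3)),("neck",(339,156.5),(411.3,147.3))]:
    print(n,*tri([(w[1],a),(w[2],b)]))
for z,n,a,b,t,s in [(18,"rim",(332,131),(408,124),(320,242),(290.5,220.5)),(24,"tail",(349.2,213),(420,204.3),(303,213),(327,217))]:
    print(n,atz(w[1],a,z)[:2],atz(w[2],b,z)[:2],atz(T,t,z)[:2],atz(S,s,z)[:2])
obs=[(w[3],(258,96.8),(0,-150,150)),(w[4],(145.8,62.1),(0,-150,150)),(w[3],(518.8,184),(0,150,150)),
(w[3],(256,102.8),(8,-150,150)),(w[4],(143.8,67.5),(8,-150,150)),
(w[3],(226,254.8),("b",-150,"w")),(w[4],(135.4,233.3),("b",-150,"w")),(w[4],(352,295.8),("b",150,"w")),
(w[4],(252,132),(8,-47,17)),(w[3],(326,157),(8,-47,17)),(w[4],(311.7,151.3),(8,47,17)),(w[3],(386.4,175.2),(8,47,17)),
(w[3],(265.2,132.8),(8,-147,"w")),(w[4],(180.8,106.3),(8,-147,"w")),(w[3],(461.2,195.2),(8,147,"w")),
(T,(364,190),(0,-150,150)),(T,(272,187),(0,150,150)),(S,(318,246),(0,-150,150)),(S,(359,174),(0,150,150))]
def Rb(yaw,a): # bin z leans to -x by a
    return Ro.from_euler("zy",[yaw,-a]).as_matrix()
def res(p,full=False):
    hx,hy,hz,yaw,a,wh,bx=p; M=Rb(yaw,a); r=[]
    for c,px,b in obs:
        b=[{"b":bx,"w":wh}.get(v,v) for v in b]
        r.append(proj(c,M@b+[hx,hy,hz])[0]-px)
    r=np.array(r)
    return r if full else np.r_[r.ravel(),(hz-30)/2,yaw/.02,(wh-37)/4,(bx-189)/4]
f=least_squares(res,[610,12,30,0,.42,37,189],loss="soft_l1")
print(f.x, np.abs(res(f.x,True)).round(1).tolist())
cov=np.linalg.inv(f.jac.T@f.jac);print("sd",np.sqrt(np.diag(cov)))
E
python3 fit.py
```

```text
rim [373.1271   3.6836  15.9506] [np.float64(0.031219823402422416), np.float64(0.03121982340261091)]
tail [479.7536  65.0671  18.5033] [np.float64(0.9768932724851307), np.float64(0.9768932724850604)]
neck [404.634   24.7265   4.52  ] [np.float64(1.0882779965854068), np.float64(1.0882779965854967)]
rim [372.9816   3.5763] [373.1095   3.1015] [373.5678   1.5687] [377.8935   0.1205]
tail [477.0113  63.5359] [479.4068  63.3098] [475.4341  65.229 ] [482.8019  58.2042]
[600.835    3.3072  26.0707  -0.0072   0.3756  38.5633 187.2238] [[0.1, 0.8], [0.4, 0.8], [0.5, 0.6], [0.5, 0.4], [1.1, 1.0], [3.0, 4.3], [0.4, 0.4], [0.2, 1.0], [2.0, 0.3], [7.0, 0.3], [4.7, 0.9], [6.6, 1.4], [0.5, 0.4], [0.5, 0.3], [0.1, 0.2], [2.1, 0.7], [3.0, 0.7], [1.8, 0.8], [0.6, 0.9]]
sd [0.8056 0.4551 1.1677 0.003  0.0071 1.7698 1.3859]
```

```bash
sed -i 's/(311.7,151.3)/(317,153)/; s/(386.4,175.2)/(392.8,176)/; s/(326,157)/(332.4,158)/; s/^(w\[3\],(226,254.8),("b",-150,"w")),//' fit.py
cat >> fit.py <<'E'
f2=least_squares(lambda p:np.r_[res(p),(p[2]-30)*2],f.x,loss="soft_l1");print("hz~30:",f2.x)
for g in (f.x,f2.x):
    M=Rb(g[3],g[4]);o=g[:3]
    for n,b in [("bin_top",(0,0,150)),("slotmag",(95.5,-95,6)),("back-y inner floor",(183,-95,6)),("front floor",(8,-95,6))]: print(n,M@b+o)
# board edge check
E
python3 fit.py | tail -n +6
```

```text
[601.3296   3.6129  26.5978  -0.0075   0.3791  38.6726 187.513 ] [[0.2, 0.8], [0.2, 0.8], [0.1, 0.4], [0.3, 0.5], [1.0, 1.0], [0.0, 0.2], [0.0, 0.1], [2.0, 0.7], [0.7, 0.3], [0.5, 0.4], [0.3, 1.0], [0.6, 0.1], [0.5, 0.0], [0.2, 0.6], [2.1, 0.7], [2.9, 0.7], [1.7, 0.6], [0.6, 1.0]]
sd [0.7442 0.3929 1.0329 0.0028 0.0066 1.6851 1.2187]
hz~30: [601.0213   3.7197  28.94    -0.0077   0.3786  37.0991 186.8257]
bin_top [545.8162   3.6129 165.9472]
slotmag [687.1639 -92.1006  67.2506]
back-y inner floor [768.4488 -92.7567  99.6326]
front floor [605.8791 -91.4445  34.8687]
bin_top [545.5794   3.7197 168.3179]
slotmag [686.8601 -92.0111  69.5423]
back-y inner floor [768.1615 -92.6832 101.8824]
front floor [605.5588 -91.3389  37.2022]
```

Emit:
send_rows(series=[[[26,4,33],[0,0,0],60],[[26,4,33],[0,0,0],60],[[26,4,33],[0,0,0],60],[[26,4,33],[0,0,0],60],[[26,4,33],[0,0,0],60],[[26,4,33],[0,0,0],60],[[26,4,33],[0,0,0],60],[[0,0,0],[0,0,-0.109],60]])

```text
clock: 4.3
position: [412.5, 27.9, 125.2]
ee_rot: [-0.204, 0.979, -0.001, -0.006]
contact_force: [0.3, -0.2, 0.0]
gripper_width: 60.2
grasp_force: 0.0
```

Emit:
send_rows(series=[[[0,0,0],[0,0,-0.109],60],[[0,0,0],[0,0,0],60],[[0,0,0],[0,0,0],60]])

```text
clock: 4.6
position: [420.7, 31.3, 129.8]
ee_rot: [-0.256, 0.967, 0.0, 0.001]
contact_force: [-0.3, 0.2, -0.1]
gripper_width: 60.2
grasp_force: 0.0
```

```bash
cat > goto.py <<'E'
# usage: goto.py x y z yaw_of_tool_x tilt -> remaining shift (current tool axes) and rotvec (tool)
import sys
from h import *
x,y,z,yaw,a=map(float,sys.argv[1:6]); s=monitor.read_state()
R=Ro.from_quat(s["ee_rot"])
g=Ro.from_euler("zy",[yaw,-a])*Ro.from_matrix(np.diag([-1.,1,-1])) # yaw = bin yaw, tool x = -bin x
print("pos",s["position"],"shift",R.inv().apply(np.array([x,y,z])-s["position"]),"turn",(R.inv()*g).as_rotvec(),"F",s["contact_force"],"clk",s["clock"],"w",s["gripper_width"],"j",s["joints"])
E
python3 goto.py 418.5 29.3 8 0.5219 0
python3 - <<'E'
from h import *
c=snap("w5"); x=np.array([-.867,-.499,0]);o=np.array([418.5,29.3,4])
y=np.array([.499,-.867,0])
im=cv2.imread("pics/w5.png")
for b in [(-70,-10,20),(-70,10,20),(20,-10,20),(20,10,20)]+[(53+34*np.cos(t),34*np.sin(t),14) for t in np.linspace(0,6.2,16)]+[(0,0,20)]:
    p=proj(c,o+x*b[0]+y*b[1]+[0,0,b[2]])[0]; cv2.circle(im,tuple(p.round().astype(int)),2,(0,0,255),-1)
cv2.imwrite("pics/w5b.png",im)
E
```

```text
pos [420.7063  31.2541 129.8323] shift [  3.0237  -0.5895 121.829 ] turn [-0.0001  0.0011 -0.0046] F [-0.3086  0.2106 -0.1319] clk 4.6 w 60.2115283163794 j [ 0.4627  0.1514 -0.6116  0.0001 -0.8066 -1.5163]
```

View pics/w5b.png

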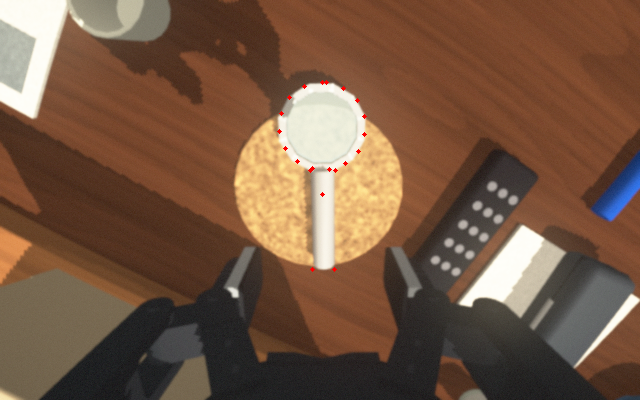

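w5b: the projected model outline falls on the magnifier to within about 1 px (rim centre (322,126), tail (324,268)), so the grasp pose is confirmed. I'll descend and grip.

Emit:
send_rows(series=[[[3,-0.5,35],[0,0,0],60],[[0,0,35],[0,0,0],60],[[0,0,30],[0,0,0],50],[[0,0,12],[0,0,0],45],[[0,0,9],[0,0,0],45],[[0,0,0],[0,0,0],45],[[0,0,0],[0,0,0],45]])

```text
clock: 5.35
position: [418.9, 30.1, 8.8]
ee_rot: [-0.257, 0.966, 0.0, 0.001]
contact_force: [-0.3, 0.2, 0.1]
gripper_width: 45.1
grasp_force: 0.0
```

Emit:
send_rows(series=[[[0,0,0],[0,0,0],30],[[0,0,0],[0,0,0],22],[[0,0,0],[0,0,0],5],[[0,0,0],[0,0,0],5],[[0,0,0],[0,0,0],5],[[0,0,0],[0,0,0],5],[[0,0,0],[0,0,0],5]])

```text
clock: 6.05
position: [418.9, 30.2, 9.3]
ee_rot: [-0.258, 0.966, 0.0, 0.001]
contact_force: [-0.9, 0.1, 5.4]
gripper_width: 18.2
grasp_force: 58.9
```

Emit:
send_rows(series=[[[0,0,-10],[0,0,0],5],[[0,0,-30],[0,0,0],5],[[0,0,-40],[0,0,0],5],[[0,0,-40],[0,0,0],5],[[0,0,-40],[0,0,0],5],[[0,0,-40],[0,0,0],5],[[0,0,-30],[0,0,0],5],[[0,0,0],[0,0,0],5]])

```text
clock: 6.85
position: [420.4, 30.7, 243.0]
ee_rot: [-0.258, 0.966, 0.001, 0.005]
contact_force: [-0.2, 0.5, -1.7]
gripper_width: 18.1
grasp_force: 59.1
```

```bash
python3 - <<'E'
from h import *
s=monitor.read_state();c=snap("w6"); im=cv2.imread("pics/w6.png")
R=Ro.from_quat(s["ee_rot"])
# predicted in hand: origin underside 4 mm beyond grip (tcp z +? ) handle bottom 4 mm past... TCP->underside +4
for b in [(-70,-10,20),(-70,10,20),(20,-10,20),(20,10,20)]+[(53+34*np.cos(t),34*np.sin(t),14) for t in np.linspace(0,6.2,16)]:
    p=proj(c,s["position"]+R.apply([b[0],-b[1],4-b[2]]))[0]; cv2.circle(im,tuple(p.round().astype(int)),2,(0,0,255),-1)
cv2.imwrite("pics/w6b.png",im)
g=[601.1,3.7,28.5];M=Ro.from_euler("zy",[-.0077,-.379]).as_matrix()
for zz in (200,10): print(zz,M@[104,-95,6+zz]+g)
E
python3 goto.py 618 -92 258 -0.0077 0.379
```

```text
200 [620.8189 -92.098  258.0886]
10 [691.1173 -92.098   81.5719]
pos [418.7181  30.3598 240.2166] shift [-112.1129 -205.2705  -17.21  ] turn [ 0.0987 -0.3657  0.5215] F [ 0.2343 -0.3462 -2.6351] clk 6.9 w 18.433602055188995 j [ 0.4625  0.0157 -0.4448 -0.0005 -1.105  -1.5125]
```

View pics/w6b.png

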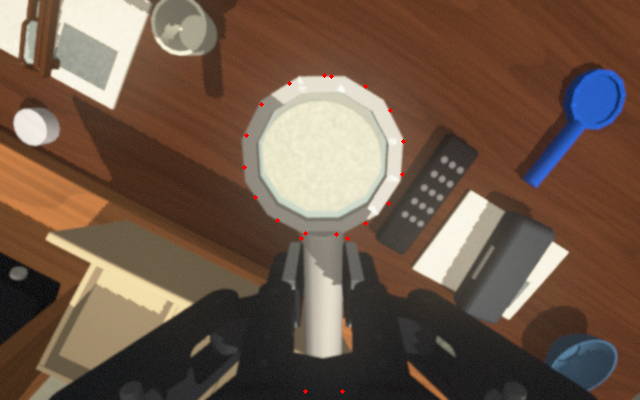

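w6b: the magnifier is held straight and level. The rim top at (325,76) and sides at (243,155)/(404,155) match the prediction. Now I'll work out the transfer to above the compartment.

```bash
cat > plan.py <<'E'
import sys
from h import *
from scipy.spatial.transform import Slerp
x,y,z,yaw,a,n=map(float,sys.argv[1:7]);n=int(n); s=monitor.read_state()
R=Ro.from_quat(s["ee_rot"]);g=Ro.from_euler("zy",[yaw,-a])*Ro.from_matrix(np.diag([-1.,1,-1]))
sl=Slerp([0,1],Ro.concatenate([R,g])); d=(np.array([x,y,z])-s["position"])/n
for i in range(n):
    A,B=sl(i/n),sl((i+1)/n); print([A.inv().apply(d).round(1).tolist(),(A.inv()*B).as_rotvec().round(3).tolist()])
E
python3 plan.py 620.8 -92.1 258 -0.0077 0.379 7
```

```text
[[-16.4, -29.5, -2.5], [0.014, -0.052, 0.075]]
[[-18.6, -28.3, -1.1], [0.014, -0.052, 0.075]]
[[-20.7, -26.8, 0.3], [0.014, -0.052, 0.075]]
[[-22.6, -25.2, 1.8], [0.014, -0.052, 0.075]]
[[-24.2, -23.4, 3.3], [0.014, -0.052, 0.075]]
[[-25.7, -21.5, 5.0], [0.014, -0.052, 0.075]]
[[-26.9, -19.4, 6.6], [0.014, -0.052, 0.075]]
```

Emit:
send_rows(series=[[[-16,-30,-2.5],[0.014,-0.052,0.075],5],[[-19,-28,-1],[0.014,-0.052,0.075],5],[[-21,-27,0],[0.014,-0.052,0.075],5],[[-23,-25,2],[0.014,-0.052,0.075],5],[[-24,-23,3],[0.014,-0.052,0.075],5],[[-26,-21,5],[0.014,-0.052,0.075],5],[[-27,-19,6.5],[0.014,-0.052,0.075],5],[[0,0,0],[0,0,0],5]])

```text
clock: 7.7
position: [621.0, -92.9, 252.4]
ee_rot: [0.007, 0.983, -0.001, 0.183]
contact_force: [-0.8, 0.2, -0.8]
gripper_width: 18.4
grasp_force: 59.2
```

Emit:
send_rows(series=[[[0,0,0],[0,0,0],5],[[0,0,0],[0,0,0],5]])

```text
clock: 7.9
position: [619.9, -91.1, 254.5]
ee_rot: [0.005, 0.983, -0.0, 0.184]
contact_force: [-0.1, 0.5, -0.4]
gripper_width: 18.4
grasp_force: 59.2
```

```bash
cat > binpos.py <<'E'
from h import *
s=monitor.read_state(); g=np.array([601.1,3.7,28.5]);M=Ro.from_euler("zy",[-.0077,-.379]).as_matrix()
print("TCP in bin",M.T@(s["position"]-g),"F in bin",M.T@s["contact_force"],"w",s["gripper_width"],"clk",s["clock"])
E
python3 binpos.py; python3 goto.py 620.8 -92.1 258 -0.0077 0.379
python3 -c "
from h import *
s=monitor.read_state();c=snap('w7'); im=cv2.imread('pics/w7.png')
g=np.array([601.1,3.7,28.5]);M=Ro.from_euler('zy',[-.0077,-.379]).as_matrix()
for b in [(0,-150,150),(8,-150,150),(0,0,150),(0,150,150),(8,-47,17),(8,47,17),(186,-150,37),(186,150,37),(8,-144,6),(8,144,6),(183,-50,6),(183,-144,6)]:
    p=proj(c,M@b+g)[0]; cv2.circle(im,tuple(p.round().astype(int)),2,(0,0,255),-1)
cv2.imwrite('pics/w7b.png',im)"
```

```text
TCP in bin [101.772  -94.0009 203.0003] F in bin [-0.2206  0.4567 -0.3712] w 18.376699483816797 clk 7.9
pos [619.8662 -91.0818 254.4803] shift [-2.1514 -1.0054 -2.9425] turn [-0.0026 -0.0096 -0.0018] F [-0.0644  0.4584 -0.4252] clk 7.9 w 18.376699483816797 j [ 0.1367  0.204  -0.2705  0.0775 -0.7319 -1.7656]
```

View pics/w7b.png

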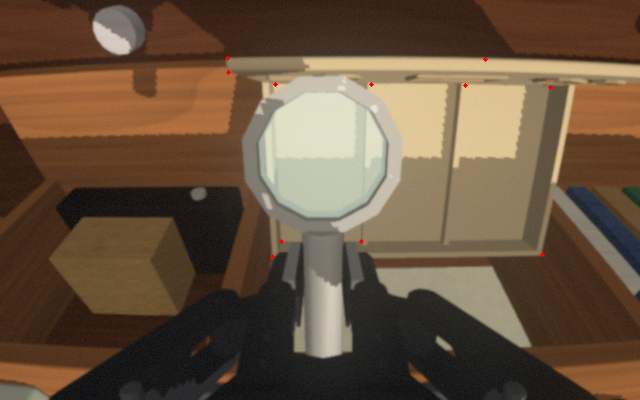

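w7b: the bin model points land on the real bin, with back corners (272,256)/(542,254) and panel top (228,58). The magnifier is lined up over its compartment. I'll descend along the bin's z axis.

Emit:
send_rows(series=[[[-2,-1,25],[-0.003,-0.01,-0.002],5],[[0,0,35],[0,0,0],5],[[0,0,35],[0,0,0],5],[[0,0,35],[0,0,0],5],[[0,0,20],[0,0,0],5],[[0,0,15],[0,0,0],5],[[0,0,0],[0,0,0],5],[[0,0,0],[0,0,0],5]])

```text
clock: 8.75
position: [684.6, -92.2, 104.3]
ee_rot: [0.004, 0.982, 0.001, 0.191]
contact_force: [-0.4, -0.6, -1.5]
gripper_width: 18.2
grasp_force: 59.2
```

```bash
python3 binpos.py; python3 goto.py 691.6 -92.1 80 -0.0077 0.379
```

```text
TCP in bin [106.3237 -95.0658  39.522 ] F in bin [-0.9227 -0.6371 -1.1968] w 18.172680321707343 clk 8.75
pos [684.5727 -92.1816 104.2842] shift [ 2.5729  0.0581 25.1493] turn [0.0002 0.0046 0.0005] F [-0.419 -0.63  -1.455] clk 8.75 w 18.172680321707343 j [ 0.1175  0.4565 -0.3343  0.1121 -0.401  -1.7903]
```

Emit:
send_rows(series=[[[1,0,8],[0,0.004,0],5],[[1,0,8],[0,0,0],5],[[0,0,3],[0,0,0],5],[[0,0,2],[0,0,0],5],[[0,0,0],[0,0,0],5]])

```text
clock: 9.25
position: [690.2, -92.5, 82.9]
ee_rot: [0.004, 0.982, 0.001, 0.188]
contact_force: [-0.0, -0.3, -1.8]
gripper_width: 18.8
grasp_force: 59.2
```

Emit:
send_rows(series=[[[0,0,1],[0,0,0],5],[[0,0,1],[0,0,0],5],[[0,0,0],[0,0,0],5]])

```text
clock: 9.55
position: [691.0, -92.5, 81.3]
ee_rot: [0.004, 0.982, 0.001, 0.188]
contact_force: [-0.3, 0.5, -1.3]
gripper_width: 18.2
grasp_force: 59.2
```

```bash
python3 binpos.py
```

```text
TCP in bin [103.7871 -95.3728  15.8099] F in bin [-0.8036  0.4734 -1.123 ] w 18.18220521285663 clk 9.55
```

Emit:
send_rows(series=[[[0,0,1],[0,0,0],5],[[0,0,1],[0,0,0],5],[[0,0,0],[0,0,0],5]])

```text
clock: 9.85
position: [691.6, -92.5, 79.3]
ee_rot: [0.004, 0.982, 0.001, 0.188]
contact_force: [-0.2, 0.8, -2.3]
gripper_width: 18.2
grasp_force: 59.2
```

Emit:
send_rows(series=[[[0,0,1],[0,0,0],5],[[0,0,0],[0,0,0],5]])

```text
clock: 10.05
position: [692.2, -92.4, 78.7]
ee_rot: [0.004, 0.982, 0.001, 0.188]
contact_force: [-1.1, -0.5, 0.4]
gripper_width: 18.7
grasp_force: 59.3
```

```bash
python3 binpos.py
```

```text
TCP in bin [103.9224 -95.3286  12.9612] F in bin [-0.8682 -0.5365  0.8051] w 18.71079542293849 clk 10.05
```

Emit:
send_rows(series=[[[0,0,0.7],[0,0,0],5],[[0,0,0],[0,0,0],5]])

```text
clock: 10.25
position: [692.3, -92.4, 78.4]
ee_rot: [0.004, 0.982, 0.001, 0.188]
contact_force: [-3.9, 0.7, 3.3]
gripper_width: 18.5
grasp_force: 59.9
```

Emit:
send_rows(series=[[[0,0,0.7],[0,0,0],5],[[0,0,0],[0,0,0],5]])

```text
clock: 10.45
position: [692.7, -92.4, 77.8]
ee_rot: [0.004, 0.982, 0.001, 0.188]
contact_force: [-3.4, 0.8, 4.2]
gripper_width: 18.4
grasp_force: 60.2
```

```bash
python3 binpos.py
```

```text
TCP in bin [104.0353 -95.3345  11.9197] F in bin [-1.5727  0.7892  5.156 ] w 18.364258577088076 clk 10.45
```

Contact with the floor shows as about 5 N. I'll ease off slightly, open gently and withdraw.

Emit:
send_rows(series=[[[0,0,-0.6],[0,0,0],18],[[0,0,0],[0,0,0],20],[[0,0,0],[0,0,0],24],[[0,0,0],[0,0,0],30],[[0,0,0],[0,0,0],36],[[0,0,0],[0,0,0],40],[[0,0,0],[0,0,0],40]])

```text
clock: 11.15
position: [692.5, -92.4, 77.8]
ee_rot: [0.004, 0.982, 0.001, 0.188]
contact_force: [0.3, 0.1, 0.1]
gripper_width: 40.1
grasp_force: 0.0
```

Emit:
send_rows(series=[[[0,0,-5],[0,0,0],40],[[0,0,-15],[0,0,0],40],[[0,0,-30],[0,0,0],40],[[0,0,-35],[0,0,0],40],[[0,0,-35],[0,0,0],40],[[0,0,-35],[0,0,0],40],[[0,0,-35],[0,0,0],40],[[0,0,0],[0,0,0],40]])

```text
clock: 11.95
position: [623.3, -92.5, 262.8]
ee_rot: [0.003, 0.981, 0.001, 0.195]
contact_force: [1.0, 0.3, 0.2]
gripper_width: 40.0
grasp_force: 0.0
```

Emit:
send_rows(series=[[[0,0,-20],[0,0,0],40],[[0,0,0],[0,0,0],40]])

```text
clock: 12.15
position: [615.2, -92.5, 276.8]
ee_rot: [0.004, 0.982, 0.001, 0.191]
contact_force: [-0.0, -0.4, 0.4]
gripper_width: 40.4
grasp_force: 0.0
```

```bash
python3 binpos.py; python3 - <<'E'
from h import *
s=monitor.read_state();c=snap('w8'); im=cv2.cvtColor(cv2.imread('pics/w8.png'),cv2.COLOR_BGR2HSV)
b6=cv2.imread('pics/w8.png').astype(int)
g=np.array([601.1,3.7,28.5])
# print a coarse map of saturation inside the compartment, in bin coords (rectified), to find the steel piece (grey) without viewing
M=Ro.from_euler('zy',[-.0077,-.379]).as_matrix()
xs=np.arange(10,184,8);ys=np.arange(-140,-50,6)
for x in xs:
    row=[]
    for y in ys:
        p=proj(c,M@[x,y,20]+g)[0].round().astype(int)
        row.append("%3d"%im[p[1],p[0],1] if 0<=p[0]<640 and 0<=p[1]<400 else " ..")
    print("%4d"%x," ".join(row))
E
```

```text
TCP in bin [105.7145 -95.3673 225.5036] F in bin [ 0.1023 -0.3755  0.3655] w 40.368458329456985 clk 12.15
  10  79  82  78  84  82  82  84  81  82  80  75  78  80  84  81
  18  82  83  80  81  84  81  37  39  37  46  77  78  76  83  81
  26  80  81  84  71  33  32  29  28  30  28  31  42  80  88  86
  34  84  81  83  31  28  32  30  30  29  30  28  25  38  85  83
  42  89  81  34  27  29  29  28  30  31  30  31  28  31  61  80
  50  85  86  32  27  29  30  31  30  28  28  27  27  29  43  81
  58  78  85  35  32  32  29  26  27  27  30  31  29  30  46  85
  66  80  81  81  31  30  30  30  30  30  30  31  27  33  85  79
  74  81  80  78  55  27  22  29  29  33  29  24  26  76  86  84
  82  84  84  84  86  79  43  29  34  32  32  54  86  82  85  86
  90  86  82  83  83  81  83  40  32  30  65  80  82  83  82  83
  98  83  88  85  90  84  87  30  33  34  78  81  87  84  82  84
 106  86  87  88  81  88  81  37  35  36  77  88  79  86  84  84
 114  87  89  86  87  88  82  36  30  34  80  85  87  86  89  84
 122  89  83  86  85  83  84  34  34  35  57  81  86  83  84  88
 130  83  88  89  86  82  83  37  38  35  68  81  86  84  86  86
 138  89  86  84  86  86  86  38  31  30  66  83  83  83  87  89
 146  87  83  87  86  86  83  42  31  35  60  83  83  87  84  85
 154  84  83  86  85  86  83  37  32  37  70  87  85  87  86  84
 162  84  84  85  86  86  84  37  30  34  71  87  85  85  84  86
 170  88  84  87  85  84  83  40  36  34  74  85  87  83  84  85
 178  88  84  83  83  90  91  84  83  84  88  86  86  85  84  90
```

The saturation map shows the piece lying straight in its compartment: rim at bin x 16 to 84, tail at about 174, handle at y≈−97. Next I'll go in front of the panel's top edge and push.

```bash
python3 plan.py 490 3.7 277 0 0 6
```

```text
[[19.3, 15.9, -8.1], [0.0, 0.064, -0.001]]
[[19.8, 15.9, -6.8], [0.0, 0.064, -0.001]]
[[20.1, 15.9, -5.6], [0.0, 0.064, -0.001]]
[[20.4, 15.9, -4.3], [0.0, 0.064, -0.001]]
[[20.6, 16.0, -3.0], [0.0, 0.064, -0.001]]
[[20.8, 16.0, -1.7], [0.0, 0.064, -0.001]]
```

Emit:
send_rows(series=[[[19,16,-8],[0,0.064,0],0],[[20,16,-7],[0,0.064,0],0],[[20,16,-6],[0,0.064,0],0],[[20,16,-4],[0,0.064,0],0],[[21,16,-3],[0,0.064,0],0],[[21,16,-2],[0,0.064,0],0],[[0,0,0],[0,0,0],0],[[0,0,0],[0,0,0],0]])

```text
clock: 13.0
position: [490.3, 4.6, 275.6]
ee_rot: [0.003, 1.0, 0.001, -0.003]
contact_force: [0.0, 0.4, -0.3]
gripper_width: -0.1
grasp_force: 0.0
```

```bash
python3 goto.py 490 3.7 158 0 0
```

```text
pos [490.2956   4.5733 275.6028] shift [ -0.371   -1.1968 117.5997] turn [ 0.0028 -0.0056 -0.0066] F [ 0.0143  0.3548 -0.2909] clk 13.0 w -0.12159703944118067 j [ 0.3384  0.1247 -0.2316 -0.0048 -1.2189 -1.9142]
```

Emit:
send_rows(series=[[[0,-1,40],[0.003,-0.005,-0.006],0],[[0,0,40],[0,0,0],0],[[0,0,37],[0,0,0],0],[[-10,0,0],[0,0,0],0],[[-10,0,0],[0,0,0],0],[[-10,0,0],[0,0,0],0],[[0,0,0],[0,0,0],0],[[0,0,0],[0,0,0],0]])

```text
clock: 13.8
position: [520.9, 3.6, 160.5]
ee_rot: [0.001, 1.0, 0.0, 0.001]
contact_force: [-0.3, -0.4, 0.4]
gripper_width: -0.2
grasp_force: 0.0
```

Emit:
send_rows(series=[[[-5,0,0],[0,0,0],0],[[-5,0,0],[0,0,0],0],[[-5,0,0],[0,0,0],0],[[-5,0,0],[0,0,0],0],[[0,0,0],[0,0,0],0]])

```text
clock: 14.3
position: [539.7, 3.3, 159.1]
ee_rot: [0.001, 1.0, -0.0, -0.001]
contact_force: [-1.9, -0.2, 1.9]
gripper_width: 0.4
grasp_force: 1.0
```

Emit:
send_rows(series=[[[-4,0,0],[0,0,0],0],[[-4,0,0],[0,0,0],0],[[-4,0,0],[0,0,0],0],[[-4,0,0],[0,0,0],0],[[0,0,0],[0,0,0],0]])

```text
clock: 14.8
position: [556.9, 3.6, 159.3]
ee_rot: [0.001, 1.0, 0.0, 0.001]
contact_force: [-0.4, -0.3, -0.3]
gripper_width: 0.2
grasp_force: 0.4
```

Emit:
send_rows(series=[[[-4,0,0],[0,0,0],0],[[-4,0,0],[0,0,0],0],[[-4,0,0],[0,0,0],0],[[-4,0,0],[0,0,0],0],[[-4,0,0],[0,0,0],0],[[0,0,0],[0,0,0],0]])

```text
clock: 15.4
position: [577.0, 3.6, 159.2]
ee_rot: [0.001, 1.0, 0.0, 0.001]
contact_force: [0.3, 1.2, -0.2]
gripper_width: 0.2
grasp_force: 0.0
```

Emit:
send_rows(series=[[[-3,0,0],[0,0,0],0],[[-2,0,0],[0,0,0],0],[[-2,0,0],[0,0,0],0],[[0,0,0],[0,0,0],0]])

```text
clock: 15.8
position: [583.4, 3.5, 159.3]
ee_rot: [0.001, 1.0, 0.0, 0.0]
contact_force: [-2.0, -0.5, 0.6]
gripper_width: -0.0
grasp_force: 0.5
```

Emit:
send_rows(series=[[[-1.5,0,0],[0,0,0],0],[[-1.5,0,0],[0,0,0],0],[[0,0,0],[0,0,0],0]])

```text
clock: 16.1
position: [586.2, 3.5, 159.3]
ee_rot: [0.001, 1.0, 0.0, 0.0]
contact_force: [-1.6, -0.5, 0.8]
gripper_width: -0.2
grasp_force: 0.7
```

Emit:
send_rows(series=[[[-1.5,0,0],[0,0,0],0],[[-1.5,0,0],[0,0,0],0],[[0,0,0],[0,0,0],0]])

```text
clock: 16.4
position: [589.1, 3.4, 159.3]
ee_rot: [0.001, 1.0, 0.0, -0.0]
contact_force: [-2.4, 0.2, 1.1]
gripper_width: 0.2
grasp_force: 0.8
```

Emit:
send_rows(series=[[[-1,0,0],[0,0,0],0],[[-1,0,0],[0,0,0],0],[[0,0,0],[0,0,0],0]])

```text
clock: 16.7
position: [589.1, 3.3, 159.1]
ee_rot: [0.001, 1.0, -0.0, -0.002]
contact_force: [-6.3, 1.1, 3.7]
gripper_width: 0.0
grasp_force: 3.4
```

Emit:
send_rows(series=[[[-1,0,0],[0,0,0],0],[[0,0,0],[0,0,0],0]])

```text
clock: 16.9
position: [589.1, 3.3, 159.1]
ee_rot: [0.001, 1.0, -0.0, -0.003]
contact_force: [-9.1, 1.8, 5.5]
gripper_width: 0.5
grasp_force: 4.6
```

Emit:
send_rows(series=[[[-1,0,0],[0,0,0],0],[[0,0,0],[0,0,0],0]])

```text
clock: 17.1
position: [589.1, 3.2, 159.1]
ee_rot: [0.001, 1.0, -0.0, -0.005]
contact_force: [-11.3, 3.2, 6.8]
gripper_width: -0.2
grasp_force: 5.9
```

The stop is reached: x holds at 589.1 while the force rises. I'll withdraw and check numerically.

Emit:
send_rows(series=[[[3,0,0],[0,0,0],0],[[10,0,0],[0,0,0],0],[[25,0,0],[0,0,0],0],[[40,0,0],[0,0,0],0],[[20,0,-30],[0,0,0],0],[[0,0,-45],[0,0,0],0],[[0,0,-45],[0,0,0],0],[[0,0,-45],[0,0,0],0]])

```text
clock: 17.9
position: [494.8, 3.5, 326.6]
ee_rot: [0.001, 1.0, 0.0, 0.001]
contact_force: [1.3, -0.4, 0.9]
gripper_width: -0.2
grasp_force: 0.0
```

Emit:
send_rows(series=[[[-40,0,0],[0,0,0],0],[[-40,0,0],[0,0,0],0],[[-20,0,0],[0,0,0],0],[[0,0,0],[0,0,0],0],[[0,0,0],[0,0,0],0]])

```text
clock: 18.4
position: [595.0, 3.4, 323.7]
ee_rot: [0.001, 1.0, -0.0, -0.0]
contact_force: [-0.8, 0.3, -0.2]
gripper_width: -0.0
grasp_force: 0.0
```

```bash
python3 - <<'E'
from h import *
s=monitor.read_state();print(s["position"],s["contact_force"],s["clock"])
for n in("wrist","top"):
    c=snap("fin_"+n,n); im=cv2.cvtColor(cv2.imread(f"pics/fin_{n}.png"),cv2.COLOR_BGR2HSV)
    print(n)
    for y in (-110,-60,60,110):
        r=[]
        for x in range(570,632,3):
            p=proj(c,[x,y,179])[0].round().astype(int)
            r.append("%d/%d"%tuple(im[p[1],p[0],1:]) if 0<=p[0]<640 and 0<=p[1]<400 else "..")
        print(y,*r)
# steel piece in shut bin: pixels by saturation along its compartment, as seen by wrist
c=load("fin_wrist"); im=cv2.cvtColor(cv2.imread("pics/fin_wrist.png"),cv2.COLOR_BGR2HSV)
for x in range(604,760,8):
    r=[]
    for y in range(-140,-46,6):
        p=proj(c,[x+0,y+3,48])[0].round().astype(int)
        r.append("%3d"%im[p[1],p[0],1] if 0<=p[0]<640 and 0<=p[1]<400 else " ..")
    print(x,*r)
E
```

```text
[595.0257   3.4059 323.6852] [-0.7553  0.2805 -0.25  ] 18.4
wrist
-110 152/151 156/144 151/149 119/148 88/153 94/152 88/157 86/154 87/155 90/158 69/246 49/254 84/241 146/150 149/152 148/157 152/148 151/144 141/146 144/140 148/133
-60 128/153 88/150 88/153 88/153 90/153 89/154 85/159 86/158 86/157 84/161 71/245 45/254 40/251 14/247 14/247 14/247 13/246 15/246 15/244 24/190 38/167
60 145/151 93/151 93/154 92/153 90/153 93/153 88/156 89/158 88/156 92/161 75/241 41/254 56/252 45/254 43/254 47/254 89/210 87/199 90/196 88/197 88/198
110 153/235 157/230 148/226 106/164 95/151 89/154 92/153 90/159 90/153 88/154 80/237 39/254 65/251 131/235 114/242 123/209 121/173 104/214 111/186 120/178 112/192
top
-110 158/124 124/119 99/113 83/111 86/110 89/109 86/107 88/110 88/110 90/142 90/209 78/239 59/236 33/230 17/231 13/236 15/234 16/232 16/232 18/230 17/227
-60 139/119 108/113 108/113 91/112 82/109 90/110 89/112 90/108 87/111 92/166 86/235 67/247 67/247 53/240 37/230 24/229 21/231 20/231 24/233 26/227 26/180
60 145/120 111/115 111/115 89/109 87/111 88/110 89/112 87/108 88/110 91/163 86/234 71/250 71
[... 873 characters left out ...]
  48  85  86  85  85
684  85  85  86  87  85  77  41  36  36  38  85  86  88  88  88  83
692  89  87  85  88  85  87  54  36  36  70  85  84  85  85  84  86
700  86  86  85  84  83  87  44  41  37  61  83  88  83  85  87  88
708  85  85  83  88  86  86  49  39  38  53  82  86  86  88  85  85
716  85  85  85  85  85  85  37  39  40  67  82  84  84  86  86  86
724  86  85  83  85  83  85  46  32  35  62  85  86  86  88  86  84
732  86  82  84  85  85  83  50  35  36  60  88  87  86  84  87  86
740  85  84  87  84  85  82  38  34  35  71  86  85  85  85  86  83
748  84  83  88  85  85  84  49  32  33  67  84  85  85  84  84  81
756  85  85  85  85  88  81  51  34  35  56  81  86  82  85  85  87
```

The panel's top edge is now at x≈600, against the hinge line at 601, so the tilt is about 0.01 rad. The piece hasn't shifted and the robot is clear of everything.

```bash
python3 -c "
from bench import job_done
print(job_done())"
```

```text
the job is handed in; nothing more can be done
None
```

The magnifier from the mat is lying lengthwise in its own compartment and the bin is pushed shut to within about 0.01 rad. The arm never went near the other two pieces or the other things on the table, and the job is handed in at about 18.5 s; no verdict came back.

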